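# Load a drip-coffee stand, raise its arm to the band and cam it tight

### The arm

A 6-joint arm with a two-finger parallel gripper is mounted at the origin on a cart in front of the work surface, level with it; the furniture and walls round the work are solid. World frame = base frame: x ahead of the robot, y to its left, z up, the work surface at z = 0. Lengths are in mm, angles in rad, forces in N, time in s.
With the tool pointing down it reaches from about 350 to 875 mm from the base axis. Payload 4.2 kg.
Tool frame: the origin (TCP) lies between the finger pads; the fingertips stand 17 mm ahead of it and the grasp point (between the pads) lies 2 mm behind it; z points along the fingers, y is the line along which they close (so a half turn about z gives the same grasp; the last joint's range is limited). The gripper opens to 85 mm and grips with 20 to 120 N. Pads are 22 mm wide; open, the fingers measure 114 mm over their backs; the gripper's body (76 mm by 85 mm) begins 54 mm behind the grasp point. The pads swing forward as they close: fully open they stand 13 mm farther back than shut.
Start: joints at [-0.852, 0.385, 0.008, 0, -1.194, -0.259], TCP at [277.367, -560.06, 248.312] pointing down, gripper open.
Joint ranges: [-3.14, 3.14], [-1.21, 2.06], [-1.07, 1.41], [-3.16, 2.05], [-2.99, -0.16], [-3.1, 3.1]. Speed limits (rad/s): [2.79, 2.79, 3.14, 3.14, 3.14, 3.14].

### API

Orientations are given as a unit quaternion [x, y, z, w].
In Python, from bench import arm, vision, job gives the robot as it stands (arm), with the cameras (vision) and the job (job).
- The arm moves only by the shell command python3 jog.py 'ROWS' [OPENING]. ROWS is rows parted by semicolons, their numbers by spaces, 1 to 10 of them, each of 6 numbers: dx, dy, dz in mm, then a rotation vector rx, ry, rz in rad; each row is the pose to reach, as a shift and turn from the pose commanded when the command began, along the tool's axes at that moment; what a row does not reach only later rows make up. A row lasts 1/10 s, in which the tool goes at most 50 mm and 0.15 rad, less where a joint would pass 70% of its speed; a pose out of reach is approached as far as the arm can. OPENING is the finger opening in mm, set as the command begins (- or left out keeps the last). The fingers move at their own pace and stop on an object; the grip force is fixed at half the most. Time passes only in rows, so rows that do not move let the fingers close. It prints the time, the measured TCP pose, the force, the opening and the grip force at its end.
- arm.read_state(): the state, without advancing time (a new reading comes with each control period).
- vision.get_image(name): name is "scene" or "side" or "wrist"; returns the picture (480x640x3 uint8, blue, green, red); there is no depth.
- vision.get_calibration(name): a dict with "K" (3x3 intrinsics, pixels), "rvec" (rotation vector, rad) and "tvec" (3), from world to camera coordinates, as OpenCV has them. Camera axes: x right, y down, z forward; pixel columns grow to the right and rows downward; lengths in mm; the calibration is good to about 2 mm. A picture is of the moment at which its call begins: read the wrist's pose just before it. get_calibration takes no time and is no camera call; for the wrist camera it gives the pose at the moment of the call.
- job.job_done(): hands the job in; it is judged then, once.
The state is a dict: "clock": time; "joints": joint angles; "joint_vel": joint speeds; "joint_efforts": joint torques, N m; "position": TCP position; "ee_rot": TCP orientation; "contact_force": force on the tool from outside, world axes, zero at the start; "wrist_torque": the same for the moment, N m; "gripper_width": finger opening in mm; "grasp_force": force on a finger pad.
Only numpy, scipy, OpenCV 4.12 (cv2) and the standard library are available. Lean on these libraries where they do the work, as an engineer would, in place of code of your own. Each camera call takes 0.05 s, during which the arm holds its last target. There are 200 camera calls.

### The job

Set the lidded metal drip filter down into the ring of the coffee stand, seated flat on its rim. Then take the stand's arm by its handle and the sprung lever beside it, squeezed only part way so that the clamp stays loose, raise the arm until the top edge of the steel sleeve is level with the black band on the post, and there squeeze the lever fully shut against the handle so that the arm is locked at the band. Finish still gripping handle and shut lever, with the filter in the ring and the honey jar, mug and salt shaker left where they stood.

Things in the scene. Friction and masses are not known exactly. Their poses are not given: they have to be found in the camera images.
- drip_stand: drip-coffee stand, fixed to the worktop: dark wooden board 130 x 235 x 15 mm with an upright steel post, 12 mm thick, 268 mm high. Origin at the foot of the post, on the worktop; z along the post, which stands as an obstacle between ring and handle. An arm slides up and down the post: its ring is on the +y side, its wooden handle on the -y side; the cam lever lies on the -x side of the handle
- band: black band round the post, 8 mm high (the sleeve passes freely over it): the height mark. Origin on the post's axis at the middle of the band's height; its height differs from run to run
- sleeve_top (a point): centre of the top edge of the steel sleeve (23 mm thick, 35 mm tall) that runs on the post and carries the arm. At the start the arm is right down with this point about 90 mm over the worktop, 17.5 mm above the middle of the arm; it can rise 145 mm. Let go with the lever open, arm and filter (about 0.35 kg) sink back down
- holder: the arm on the sleeve: ring, clamp head, handle (lever included). Origin on the post's axis at mid-height of ring and handle; z up, +y towards the ring, -y along the handle. With the lever open it also swings freely 0.15 rad either way about the post, so a pinch centres itself; the shut lever locks it in height and swing
- ring_seat (a point): centre of the ring's hole, at the ring's top face, where the filter's flange comes to rest. Hole 62 mm, ring 92 mm outside, 8 mm thick; 112 mm from the post's axis along the holder's +y
- handle_grip (a point): middle of the place to grip on the wooden handle (bar 14 mm wide, 20 mm tall, from 18 to 146 mm along the holder's -y); this point is on its centre line, 110 mm from the post's axis. The bar's free face is 7 mm from it on the holder's +x side
- lever_pad (a point): point on the outer (holder -x) face of the cam lever, beside handle_grip, 14 mm tall lever, turning in the level plane with its pin at the clamp head. Bar and lever together measure 28 mm across here when shut, about 56 mm when open: pinch both between the fingers from above, closing across the handle
- lever (a joint): cam lever, rad: 0 wide open, 0.27 fully shut beside the handle. A spring pushes it open: 6 to 8 N at lever_pad swings it, and up to 0.13 (some 42 mm across) the arm slides freely while the pinch carries it; about 46 mm across is a good half squeeze. From about 0.16 (39 mm) the cam bites on the post and the push rises to 10 to 15 N; past 0.23 it goes over centre and stays shut
- drip_filter: round lidded drip filter of plain steel with a black knob, 100 g, 76 mm high: cup 55 mm across and 34 mm deep (its foot tapers to 44 mm), then a flange 82 mm across and 3 mm thick, lid, and on top an upright knob 21 mm across, 32 mm tall. Origin at the centre of its underside, z up
- filter_seat (a point): on the filter's axis, at the underside of its flange, 34 mm above its underside
- filter_knob (a point): on the axis of the filter's knob, 64 mm above its underside: the height at which to pinch it from above (the knob spans 44 to 76 mm)
- honey_jar: honey jar with a lid, 58 x 62 x 86 mm, a bystander. Origin at the centre of its underside
- mug: striped mug, 82 x 120 x 94 mm with its handle, a bystander. Origin at its underside
- salt_shaker: salt shaker, 44 mm across, 90 mm high, a bystander. Origin at the centre of its underside. High over it and the toaster hangs a wall cupboard (underside 0.53 m up, front 0.57 m ahead of the base, from 0.44 m right of it to 0.06 m left): coming from the start pose, draw the arm back and down first

How it is judged:
By the outcome, as a careful person would: the job done as asked, in the order asked, and still so for the second after the job is handed in, while the arm keeps its last pose, push and grip.
It also fails if it takes over 50 s, if anything falls off the work surface, if the arm or the gripper's body presses on something with over 40 N, if the wrist force passes 120 N, or if a joint passes its speed limit or range.

## Working session

There is one attempt and no reset: what is moved stays moved. The work goes in short steps, Python scripts to look and compute and a shell command to move; the robot and the scene stay as the last step left them, time stands still between calls to the robot, and variables do not carry over. Pictures are saved under pics/ and viewed, at most 10 in all, crops included, and the job is handed in when it is done.

```bash
ls; mkdir -p pics; python3 - <<'E'
from bench import arm, vision, job
import cv2
s=arm.read_state();print(s)
for n in("scene","side"):
    cv2.imwrite(f"pics/{n}0.png",vision.get_image(n)); c=vision.get_calibration(n);print(n,c)
E
```

```text
bench.py
jog.py
pics
{'clock': 0.0, 'joints': array([-8.52371767e-01,  3.85524767e-01,  6.59358195e-03, -5.45054099e-04,
       -1.19396504e+00, -2.58580311e-01]), 'joint_vel': array([ 0.00109629, -0.00044969, -0.00070412,  0.0020803 ,  0.00107111,
       -0.00236196]), 'joint_efforts': array([ 3.86791298e-04, -3.92290413e+01,  1.88405907e+01,  4.18603331e+00,
       -4.51683954e-03,  1.78569888e-05]), 'position': array([ 277.14727828, -559.56638309,  247.22126696]), 'ee_rot': array([-2.27803661e-01,  9.73706488e-01,  1.04601958e-03, -2.69073022e-04]), 'contact_force': array([ 0.24761253, -0.78630448,  0.47523981]), 'wrist_torque': array([ 0.00973123, -0.06164525,  0.00420139]), 'grasp_force': 0.0, 'gripper_width': 85.73768424270347}
scene {'K': array([[592.32280186,   0.        , 323.76940367],
       [  0.        , 592.32280186, 237.35342125],
       [  0.        ,   0.        ,   1.        ]]), 'rvec': array([ 0.81820557, -2.2979107 ,  1.36342397]), 'tvec': array([487.64897268, 311.42350058, 957.64334463])}
side {'K': array([[576.50943902,   0.        , 320.88147874],
       [  0.        , 576.50943902, 231.79320491],
       [  0.        ,   0.        ,   1.        ]]), 'rvec': array([ 1.50676937, -2.19546492,  0.75242824]), 'tvec': array([ 262.89819146,  516.16042195, 1199.43705692])}
```

View pics/scene0.png

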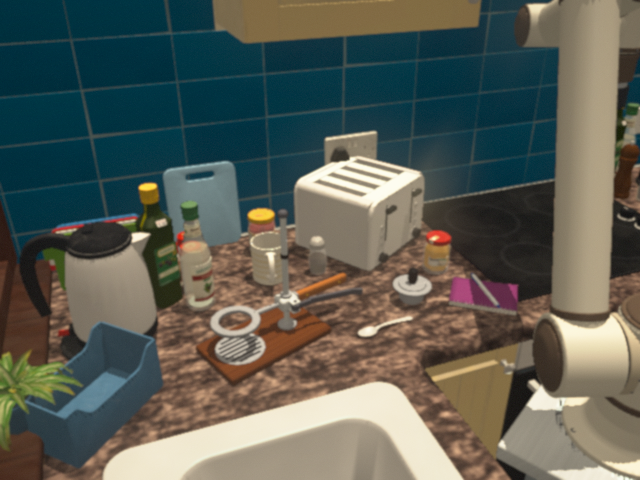

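View pics/side0.png

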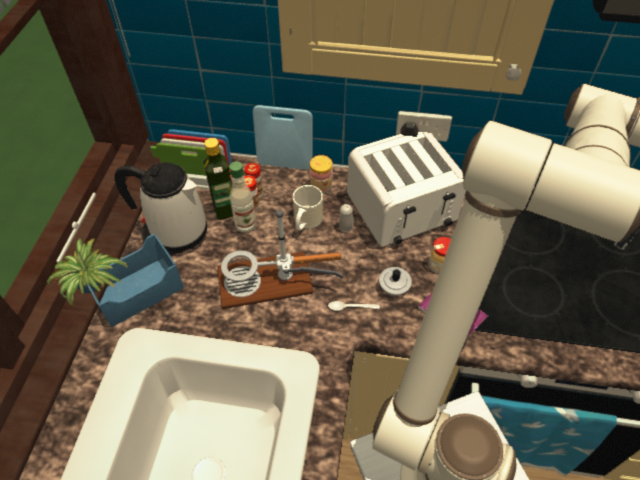

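The scene view shows the stand with its ring near (236,320), the post from (287,325) up to (283,212), the handle tip at (345,276) and the filter at (411,290). In the side view the ring is at (240,265) and the filter at (395,282). I'll enlarge both.

```bash
python3 - <<'E'
import cv2
a=cv2.imread("pics/scene0.png")[200:390,190:450];cv2.imwrite("pics/sc.png",cv2.resize(a,None,fx=3,fy=3,interpolation=cv2.INTER_CUBIC))
a=cv2.imread("pics/side0.png")[195:325,212:422];cv2.imwrite("pics/sd.png",cv2.resize(a,None,fx=3.8,fy=3.8,interpolation=cv2.INTER_CUBIC))
E
```

```text
(no output)
```

View pics/sc.png

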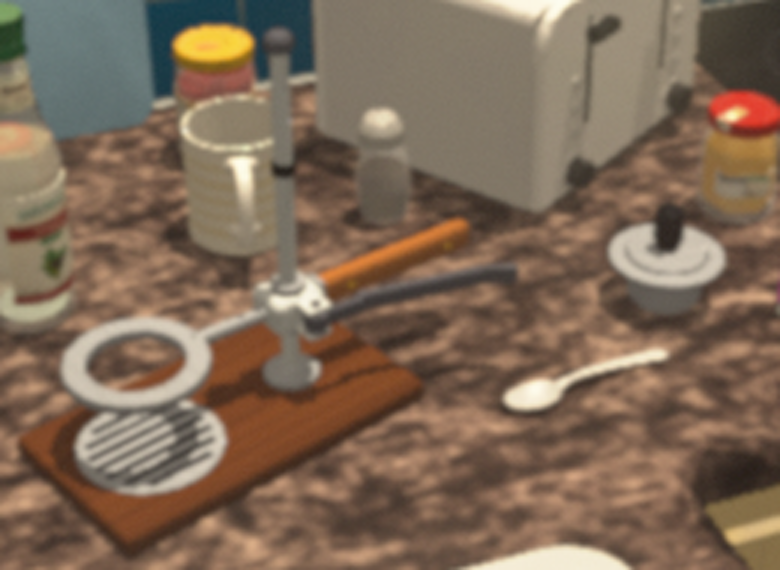

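View pics/sd.png

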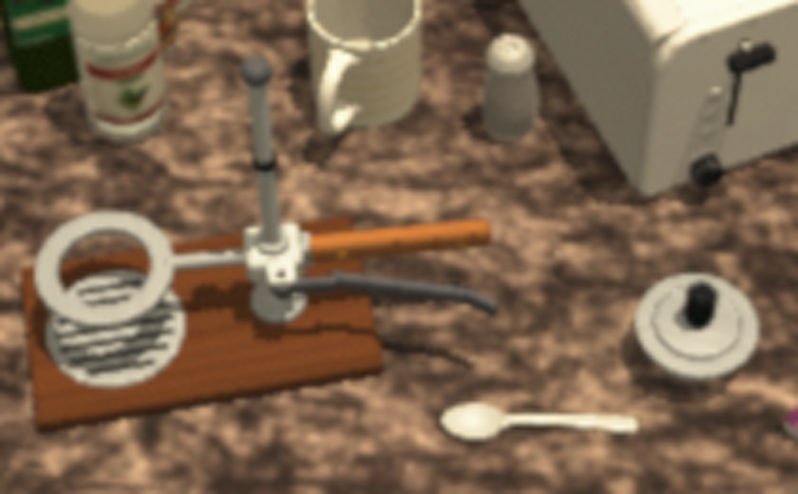

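The crops show these pixels:

| Feature | Scene crop | Side crop |
|---|---|---|
| Ring hole | (139,362) | (106,267) |
| Filter flange | (666,257) | (697,326) |
| Knob top | (668,212) | (702,292) |
| Band | (283,170) | (264,163) |
| Post top | (280,38) | (257,66) |
| Handle end | (462,228) | (490,230) |
| Lever end | (513,271) | (492,308) |

I'll triangulate from these.

```bash
cat > h.py <<'E'
from bench import arm, vision, job
import numpy as np, cv2
from scipy.spatial.transform import Rotation as R
def P(c): return np.c_[cv2.Rodrigues(c["rvec"])[0],c["tvec"]]
def norm(c,p): return cv2.undistortPoints(np.array([[p]],float),c["K"],None)[0,0]
def tri(c1,p1,c2,p2):
    X=cv2.triangulatePoints(P(c1),P(c2),norm(c1,p1),norm(c2,p2))[:,0];return X[:3]/X[3]
def onz(c,p,z):
    r=cv2.Rodrigues(c["rvec"])[0];o=-r.T@c["tvec"];d=r.T@np.r_[norm(c,p),1];return o+d*(z-o[2])/d[2]
def proj(c,X): return cv2.projectPoints(np.array([X],float),c["rvec"],c["tvec"],c["K"],None)[0][0,0]
def delta(X,s=None):  # world target -> tool-axis shift
    s=s or arm.read_state();return R.from_quat(s["ee_rot"]).inv().apply(np.array(X)-s["position"])
E
python3 - <<'E'
from h import *
np.set_printoptions(precision=1,suppress=True)
a,b=vision.get_calibration("scene"),vision.get_calibration("side")
f=lambda p:((p[0]+.5)/3-.5+190,(p[1]+.5)/3-.5+200)
g=lambda p:((p[0]+.5)/3.8-.5+212,(p[1]+.5)/3.8-.5+195)
for n,p,q,z in [("hole",(139,362),(106,267),76.5),("ringout",(137,363),(105,267),74),("flange",(666,257),(697,326),37),("knobtop",(668,212),(702,292),76),
 ("band",(283,170),(264,163),None),("posttop",(280,36),(257,62),268),("sleevetop",(289,288),(272,238),90),("handend",(464,228),(490,230),72),("levend",(513,271),(492,308),72),
 ("salt",(381,122),(511,50),85),("mugrimc",(235,125),(365,15),94)]:
    print(n,tri(a,f(p),b,g(q)),*( [onz(a,f(p),z)[:2],onz(b,g(q),z)[:2]] if z else []))
E
```

```text
hole [627.7 259.   74.2] [625.3 261.1] [626.1 259.2]
ringout [628.9 259.6  73.1] [628.1 260.4] [628.1 259.6]
flange [467.4 -99.2  35. ] [466.4 -96.7] [465.8 -98.5]
knobtop [ 469.4 -100.    71.7] [466.2 -94. ] [466.8 -98.4]
band [599.2 153.1 173.1]
posttop [602.2 149.7 264.6] [596.2 155.1] [600.4 150.6]
sleevetop [602.6 150.6  83.5] [594.4 157.9] [599.4 152. ]
handend [564.4  11.6  75. ] [568.3   7.5] [565.5  10.7]
levend [506.   34.1  75.5] [510.1  29.5] [507.1  33.1]
salt [699.1 -59.5  81.8] [695.7 -55.2] [696.3 -58.4]
mugrimc [762.1  29.4  93.2] [766.5  29.1] [756.9  28.9]
```

```bash
python3 - <<'E'
from h import *
np.set_printoptions(precision=1,suppress=True)
for w in [(230,-470,235),(330,-300,220),(440,-150,200),(466.5,-98.5,150)]: print(delta(w))
b=vision.get_calibration("side")
print("bottle base",onz(b,(243,231),0),"cap",onz(b,(236,168),150),"tray",onz(b,(180,262),50),"mughandle",onz(b,(297,228),5))
c=vision.get_calibration("wrist");r=cv2.Rodrigues(c["rvec"])[0];print("wristcam",-r.T@c["tvec"],r,c["K"][0,0])
E
```

```text
[  2.5 101.2  12.5]
[-162.6  209.2   27.7]
[-327.7  294.8   47.9]
[-374.3  329.1   97.9]
bottle base [787.7 211.9   0. ] cap [882.5 186.6 150. ] tray [708.9 397.3  50. ] mughandle [739.6  69.1   5. ]
wristcam [ 209.3 -593.3  372.5] [[-0.4  0.9  0. ]
 [ 0.9  0.4  0.3]
 [ 0.3  0.1 -1. ]] 371.7854776106447
```

```bash
python3 jog.py '0 50 6 0 0 0;2 100 12 0 0 0;-35 125 16 0 0 -.1;-75 150 20 0 0 -.2;-115 178 24 0 0 -.3;-160 208 28 0 0 -.4;-200 230 33 0 0 -.5;-240 250 38 0 0 -.6;-280 270 43 0 0 -.7;-320 290 48 0 0 -.8' 50; python3 jog.py '0 0 0 0 0 0;0 0 0 0 0 0'; python3 - <<'E'
from h import *
np.set_printoptions(precision=3,suppress=True)
s=arm.read_state();print(s['position'],s['joints'],R.from_quat(s['ee_rot']).as_matrix());print(delta((466.5,-98.5,150)))
E
```

```text
clock: 1.1
position: [436.0, -156.3, 200.1]
ee_rot: [-0.591, 0.807, 0.0, 0.0]
contact_force: [0.6, -0.8, -0.3]
gripper_width: 50.3
grasp_force: 0.0
clock: 1.3
position: [435.5, -157.3, 199.8]
ee_rot: [-0.59, 0.808, 0.001, -0.001]
contact_force: [-0.2, 0.2, -1.5]
gripper_width: 50.0
grasp_force: 0.0
[ 435.471 -157.268  199.754] [ 0.006  0.155 -0.446 -0.    -0.972 -0.315] [[-0.304 -0.953 -0.002]
 [-0.953  0.304  0.   ]
 [ 0.     0.002 -1.   ]]
[-65.44  -11.75   49.715]
```

```bash
python3 jog.py '-33 -6 25 0 0 -.035;-65 -12 50 0 0 -.07;-65 -12 50 0 0 -.07;-65 -12 50 0 0 -.07'; python3 - <<'E'
from h import *
np.set_printoptions(precision=3,suppress=True)
s=arm.read_state();print(s['position'],R.from_quat(s['ee_rot']).as_matrix()[:,:2]);print(delta((466.5,-98.5,63.5)))
c=vision.get_calibration("wrist");im=vision.get_image("wrist");cv2.imwrite("pics/w1.png",im)
for p in [(466.5,-98.5,76),(466.5,-98.5,37)]:print(proj(c,p))
E
```

```text
clock: 1.7
position: [466.0, -100.6, 149.8]
ee_rot: [-0.617, 0.787, 0.0, -0.001]
contact_force: [0.1, -0.1, -0.2]
gripper_width: 49.7
grasp_force: 0.0
[ 466.046 -100.619  149.847] [[-0.24  -0.971]
 [-0.971  0.24 ]
 [ 0.001  0.002]]
[-2.234 -0.084 86.346]
[322.816 268.015]
[322.568 246.847]
```

View pics/w1.png

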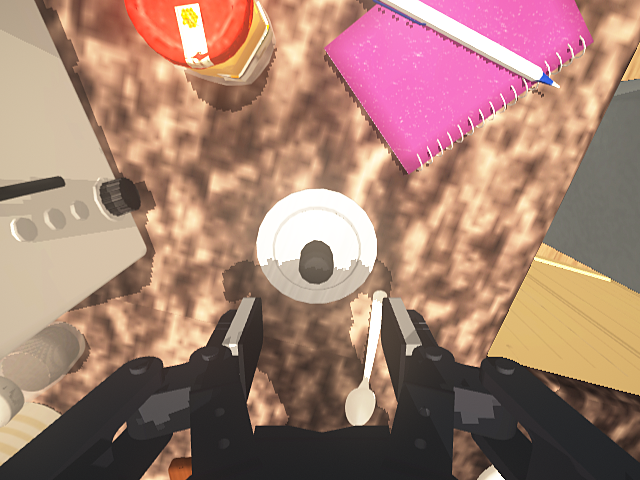

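The wrist view shows the flange centred at (317,246) and the knob top at about (316,269), with the fingers straddling the knob line. That is about 5 px left of where I predicted it.

```bash
python3 - <<'E'
from h import *
c=vision.get_calibration("wrist")
X=(onz(c,(317,246),37)+onz(c,(316,269),76))/2;print(X);X[2]=63.5;print(delta((X[:2]+[466.5,-98.5]).tolist()/1 if 0 else np.r_[(X[:2]+np.array([466.5,-98.5]))/2,63.5]))
E
```

```text
[470.71966826 -99.45948587  56.5       ]
[-2.42037336 -1.76295216 87.01724251]
```

```bash
python3 jog.py '-2 -3 25 0 0 0;-2 -3 50 0 0 0;-2 -3 70 0 0 0;-2 -3 85 0 0 0;-2 -3 85 0 0 0'; python3 jog.py '0 0 0 0 0 0;0 0 0 0 0 0;0 0 0 0 0 0;0 0 0 0 0 0;0 0 0 0 0 0' 5
```

```text
clock: 2.25
position: [468.7, -100.0, 64.5]
ee_rot: [-0.616, 0.788, 0.001, -0.001]
contact_force: [-0.6, 0.1, -0.7]
gripper_width: 49.8
grasp_force: 0.0
clock: 2.75
position: [471.0, -98.9, 66.7]
ee_rot: [-0.617, 0.787, -0.001, 0.001]
contact_force: [-1.5, -2.3, 6.8]
gripper_width: 19.4
grasp_force: 58.8
```

```bash
python3 jog.py '0 0 -20 0 0 0;0 0 -50 0 0 0;0 0 -85 0 0 0;0 0 -85 0 0 0;0 0 -85 0 0 0'; python3 - <<'E'
from h import *
np.set_printoptions(precision=1,suppress=True)
s=arm.read_state();print(s['position'],s['contact_force'])
for w in [(470,0,160),(470,200,160),(540,240,160),(627,260,150)]: print(delta(w))
cv2.imwrite("pics/w2.png",vision.get_image("wrist"))
E
```

```text
clock: 3.25
position: [470.1, -98.5, 150.9]
ee_rot: [-0.617, 0.787, -0.0, 0.001]
contact_force: [-0.4, -0.4, -0.4]
gripper_width: 19.5
grasp_force: 58.8
[470.1 -98.5 150.9] [-0.4 -0.4 -0.4]
[-95.6  23.7  -9. ]
[-289.8   71.5   -8.8]
[-345.4   13.1   -8.6]
[-385.6  -66.6    1.6]
```

View pics/w2.png

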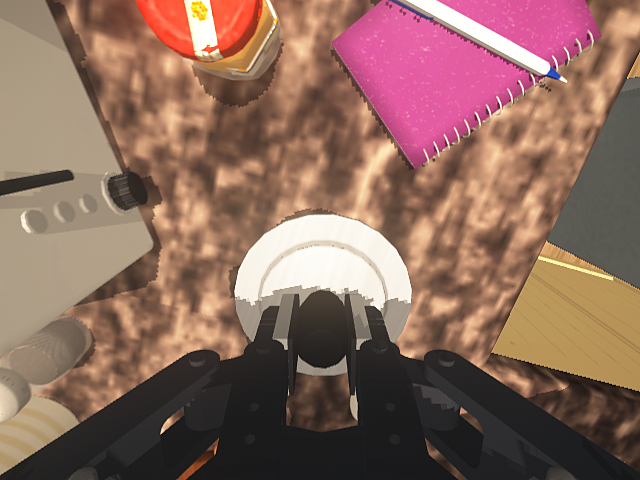

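The filter is held level, with the flange centred at (323,294) and the knob between the pads at (321,328). Next is its axis offset from the TCP, then the carry.

```bash
python3 - <<'E'
from h import *
np.set_printoptions(precision=1,suppress=True)
s=arm.read_state();c=vision.get_calibration("wrist")
X=onz(c,(323,294),s['position'][2]-29);print(X,s['position'],"off tool",delta(X))
E
python3 jog.py '-40 10 -9 0 0 0;-90 22 -15 0 0 0;-140 34 -15 0 0 0;-190 47 -15 0 0 0;-240 60 -15 0 0 0;-290 71 -15 0 0 0;-318 40 -15 0 0 0;-345 13 -15 0 0 0;-365 -27 -15 0 0 0;-385 -66 -15 0 0 0'; python3 jog.py '0 0 0 0 0 0;0 0 0 0 0 0'
python3 - <<'E'
from h import *
np.set_printoptions(precision=2,suppress=True)
s=arm.read_state();print(s['position'],delta((627,260,150)),s['contact_force'])
cv2.imwrite("pics/s3.png",cv2.resize(vision.get_image("side")[150:330,180:400],None,fx=3,fy=3))
cv2.imwrite("pics/w3.png",vision.get_image("wrist"))
E
```

```text
[ 468.8 -101.2  120.9] [469.4 -98.6 149.9] off tool [ 2.7 -0.1 29. ]
clock: 4.3
position: [626.5, 260.2, 162.8]
ee_rot: [-0.618, 0.787, 0.0, -0.002]
contact_force: [-0.1, 0.9, -0.9]
gripper_width: 18.8
grasp_force: 58.9
clock: 4.5
position: [625.5, 258.8, 161.7]
ee_rot: [-0.617, 0.787, 0.0, -0.003]
contact_force: [-0.9, 0.4, 0.0]
gripper_width: 18.9
grasp_force: 59.1
[625.54 258.79 161.71] [-1.57 -1.17 11.7 ] [-0.94  0.4   0.  ]
```

View pics/w3.png

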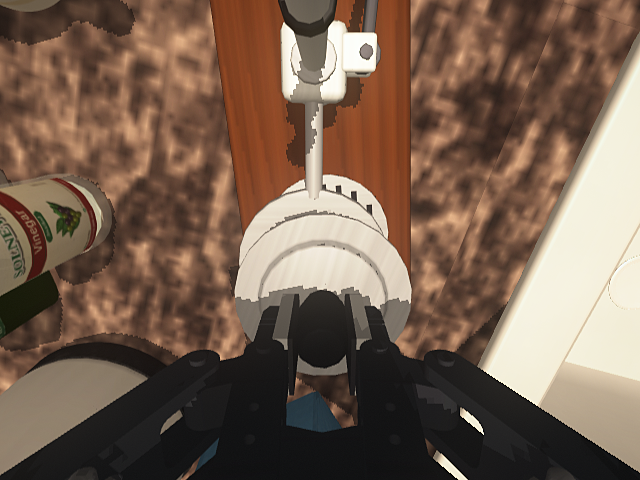

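The wrist view shows the filter over the ring. The ring's outer edge is visible on the left at about x=238, on the right at about x=398 and at the top at about y=190. Its arm runs from (315,100) to (315,195). I'll compare this with the prediction.

```bash
python3 - <<'E'
from h import *
np.set_printoptions(precision=1,suppress=True)
c=vision.get_calibration("wrist");s=arm.read_state()
d=np.array([.24,.97]);n=np.array([.97,-.24])
for z in (76.5,):
  for C in [np.array([627,260.])]:
    for t in np.arange(0,360,30):
        p=C+46*(np.cos(np.radians(t))*d+np.sin(np.radians(t))*n);print(t,proj(c,(*p,z)))
print("post top",proj(c,(600,151,268)),"sleeve",proj(c,(600,151,90)))
E
python3 - <<'E'
import cv2
a=cv2.imread("pics/w3.png")[170:310,220:420];cv2.imwrite("pics/w3c.png",cv2.resize(a,None,fx=4,fy=4,interpolation=cv2.INTER_CUBIC))
E
```

```text
0 [319.5 326.6]
30 [283.6 318. ]
60 [255.9 294. ]
90 [243.8 259.4]
120 [251.9 222.8]
150 [279.5 194.4]
180 [319.5 183.8]
210 [359.4 194.5]
240 [387.  222.9]
270 [395.1 259.5]
300 [383. 294.]
330 [355.4 318. ]
post top [  293.8 -1268.3] sleeve [319.4  50.5]
```

View pics/w3c.png

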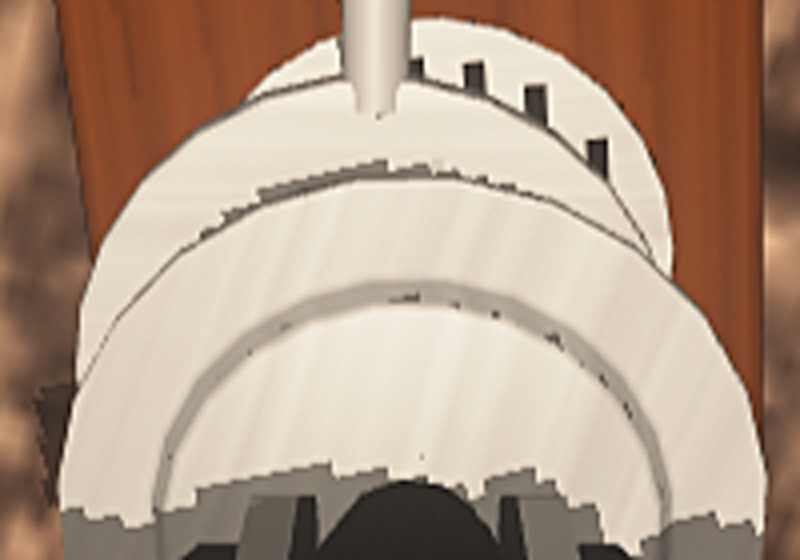

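```bash
python3 jog.py '-6 -4 0 0 0 0;-6 -4 12 0 0 0;-6 -4 24 0 0 0;-6 -4 32 0 0 0;-6 -4 32 0 0 0'; python3 jog.py '0 0 5 0 0 0;0 0 10 0 0 0;0 0 14 0 0 0;0 0 14 0 0 0'
python3 - <<'E'
from h import *
cv2.imwrite("pics/s4.png",cv2.resize(vision.get_image("side")[170:330,190:390],None,fx=4,fy=3.75,interpolation=cv2.INTER_CUBIC)); a=vision.get_image("scene")[230:370,190:360]
cv2.imwrite("pics/s4.png",cv2.hconcat([cv2.resize(cv2.imread("pics/s4.png"),(400,500)),cv2.resize(a,(400,500))]))
cv2.imwrite("pics/w4.png",vision.get_image("wrist"))
E
```

```text
clock: 5.1
position: [630.1, 263.6, 130.9]
ee_rot: [-0.617, 0.787, 0.0, -0.002]
contact_force: [-1.0, 0.2, -1.4]
gripper_width: 19.2
grasp_force: 59.1
clock: 5.5
position: [631.1, 264.1, 118.5]
ee_rot: [-0.617, 0.787, 0.0, -0.001]
contact_force: [-0.6, -0.0, -0.8]
gripper_width: 19.0
grasp_force: 59.1
```

```bash
python3 jog.py '0 0 4 0 0 0;0 0 7 0 0 0;0 0 7 0 0 0'; python3 jog.py '0 0 2 0 0 0;0 0 3 0 0 0;0 0 3 0 0 0';
```

```text
clock: 5.95
position: [631.1, 264.1, 111.6]
ee_rot: [-0.617, 0.787, 0.0, -0.001]
contact_force: [-0.4, 0.4, -0.5]
gripper_width: 19.0
grasp_force: 59.1
clock: 6.25
position: [631.4, 264.2, 109.2]
ee_rot: [-0.617, 0.787, -0.0, -0.0]
contact_force: [0.2, -0.3, -0.3]
gripper_width: 19.3
grasp_force: 59.1
```

```bash
python3 jog.py '0 0 2 0 0 0;0 0 2 0 0 0;0 0 2 0 0 0'; python3 jog.py '0 0 2 0 0 0;0 0 2 0 0 0;0 0 2 0 0 0';
```

```text
clock: 6.55
position: [631.7, 264.3, 107.9]
ee_rot: [-0.617, 0.787, -0.0, 0.0]
contact_force: [-0.4, -0.6, 1.5]
gripper_width: 18.9
grasp_force: 59.4
clock: 6.85
position: [632.0, 264.4, 106.5]
ee_rot: [-0.617, 0.787, -0.0, 0.001]
contact_force: [-0.2, -0.8, 4.8]
gripper_width: 18.9
grasp_force: 59.8
```

```bash
python3 jog.py '0 0 0 0 0 0;0 0 0 0 0 0;0 0 0 0 0 0;0 0 0 0 0 0' 45; python3 jog.py '0 0 -15 0 0 0;0 0 -45 0 0 0;0 0 -85 0 0 0;0 0 -110 0 0 0;0 0 -110 0 0 0';python3 - <<'E'
from h import *
np.set_printoptions(precision=2,suppress=True)
x=lambda n,a,b,c,d:cv2.resize(vision.get_image(n)[a:b,c:d],(400,400),interpolation=cv2.INTER_CUBIC)
cv2.imwrite("pics/s5.png",cv2.hconcat([x("scene",220,370,195,345),x("side",190,310,215,335)]))
s=arm.read_state();print(s['position'],s['joints'])
E
```

```text
clock: 7.25
position: [631.2, 264.2, 104.8]
ee_rot: [-0.617, 0.787, 0.0, -0.0]
contact_force: [-0.6, -0.1, 0.8]
gripper_width: 45.3
grasp_force: 0.0
clock: 7.75
position: [633.7, 265.3, 222.4]
ee_rot: [-0.617, 0.787, -0.001, 0.006]
contact_force: [1.2, -0.5, 0.0]
gripper_width: 44.9
grasp_force: 0.0
[631.54 264.44 216.96] [ 0.63  0.51  0.12 -0.   -1.19 -0.87]
```

View pics/s5.png

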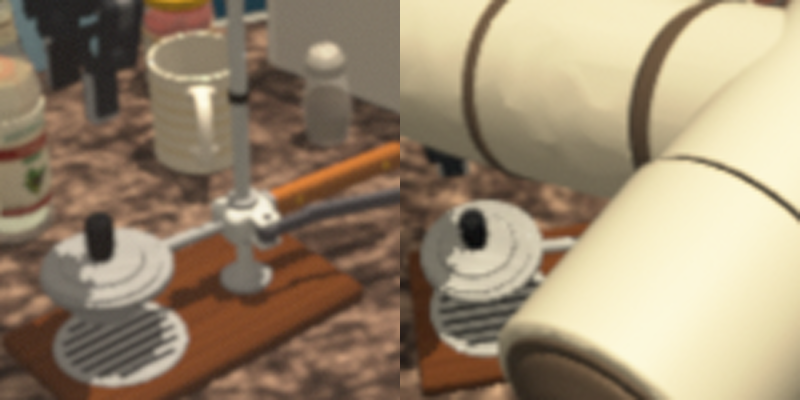

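The filter sits flat in the ring, and its flange covers the ring evenly in both views. Now I'll go round the post to the handle.

```bash
python3 jog.py '20 42 0 0 0 0;40 84 0 0 0 0;70 113 0 0 0 0;101 141 0 0 0 0;150 130 0 0 0 0;198 117 0 0 0 0;207 85 0 0 0 0;216 55 0 0 0 0;225 23 0 0 0 0;225 23 0 0 0 0' 85; python3 jog.py '0 0 0 0 0 0;0 0 0 0 0 0'
python3 - <<'E'
from h import *
from scipy.optimize import least_squares
np.set_printoptions(precision=3,suppress=True)
s=arm.read_state();print(s['position'],s['joints'],s['joint_efforts'],R.from_quat(s['ee_rot']).as_matrix()[:,:2]);
D=[(.3855,.0066,277.1,-559.6,247.2),(.155,-.446,435.5,-157.3,199.8),(.51,.12,631.5,264.4,217.),(s['joints'][1],s['joints'][2],*s['position'])]
def f(p):
    r=[]
    for a,b,x,y,z in D:
        rho=np.sqrt(x*x+y*y-160**2);t=a-b+np.pi/2
        r+=[p[0]+p[1]*np.sin(a)+p[2]*np.sin(t)-rho,p[1]*np.cos(a)+p[2]*np.cos(t)+p[3]-z]
    return r
q=least_squares(f,[0,400,400,0]);print(q.x,q.fun)
print(delta((555.4,50.9,150)))
cv2.imwrite("pics/w6.png",vision.get_image("wrist"));cv2.imwrite("pics/sc6.png",vision.get_image("scene"));cv2.imwrite("pics/sd6.png",vision.get_image("side"))
c=vision.get_calibration("wrist")
print("grip",proj(c,(575.8,45.8,82.5)),"end",proj(c,(567.4,13.6,82.5)), "post",proj(c,(602.8,152.5,90)))
E
```

```text
clock: 8.85
position: [557.3, 49.5, 213.7]
ee_rot: [-0.616, 0.788, 0.0, -0.001]
contact_force: [-0.1, 0.2, -0.2]
gripper_width: 84.7
grasp_force: 0.0
clock: 9.05
position: [554.4, 51.4, 214.6]
ee_rot: [-0.617, 0.787, 0.0, -0.001]
contact_force: [0.5, 0.3, -0.2]
gripper_width: 85.0
grasp_force: 0.0
[554.354  51.374 214.625] [ 0.383  0.297 -0.211 -0.    -1.064 -0.624] [ -0.326 -33.117  17.787   3.943   0.002  -0.001] [[-0.238 -0.971]
 [-0.971  0.238]
 [ 0.001  0.002]]
[  -7.53   560.626  431.244 -110.705] [ 0.331  2.061  0.181 -0.454 -0.641 -2.375  0.128  0.769]
[ 0.158 -1.243 64.623]
grip [292.319 234.198] end [291.918 188.297] post [293.788 370.193]
```

```bash
python3 - <<'E'
from h import *
a=cv2.imread("pics/w6.png");h=cv2.cvtColor(a,cv2.COLOR_BGR2HSV)
for r in range(170,290,12):
    m=np.where((h[r,:,1]>140)&(h[r,:,2]>90)&(h[r,:,0]<22))[0]; m=m[(m>240)&(m<345)]
    d=np.where((h[r,280:460,2]<110)&(h[r,280:460,1]<70))[0]+280
    print(r,(m.min(),m.max(),len(m)) if len(m) else None, (d.min(),d.max(),len(d)) if len(d) else None)
cv2.imwrite("pics/w6c.png",a)
E
```

```text
170 None None
182 None None
194 (np.int64(284), np.int64(303), 20) (np.int64(373), np.int64(381), 9)
206 (np.int64(284), np.int64(303), 20) (np.int64(364), np.int64(376), 7)
218 (np.int64(284), np.int64(302), 19) (np.int64(356), np.int64(366), 7)
230 (np.int64(284), np.int64(302), 19) (np.int64(351), np.int64(362), 7)
242 (np.int64(285), np.int64(302), 18) (np.int64(347), np.int64(358), 8)
254 (np.int64(285), np.int64(301), 17) (np.int64(343), np.int64(354), 8)
266 (np.int64(285), np.int64(302), 18) (np.int64(339), np.int64(349), 11)
278 (np.int64(285), np.int64(301), 17) (np.int64(335), np.int64(345), 11)
```

```bash
python3 jog.py '0 -1 30 0 0 0;0 -1 65 0 0 0;0 -1 95 0 0 0;0 -1 95 0 0 0'; python3 jog.py '0 0 20 0 0 0;0 0 35 0 0 0;0 0 35 0 0 0'; python3 jog.py '0 0 8 0 0 0;0 0 17 0 0 0;0 0 17 0 0 0'; python3 -c "
from h import *
print(arm.read_state()['joint_efforts'])"
```

```text
clock: 9.6
position: [553.1, 50.6, 116.6]
ee_rot: [-0.617, 0.787, 0.002, -0.004]
contact_force: [-0.6, -0.1, -0.1]
gripper_width: 85.2
grasp_force: 0.0
clock: 9.9
position: [555.8, 51.2, 85.2]
ee_rot: [-0.617, 0.787, 0.0, -0.001]
contact_force: [-0.7, -0.4, -0.1]
gripper_width: 85.0
grasp_force: 0.0
clock: 10.2
position: [555.9, 50.9, 67.8]
ee_rot: [-0.617, 0.787, 0.0, -0.001]
contact_force: [-0.4, -0.1, 0.4]
gripper_width: 85.0
grasp_force: 0.0
[ 7.78986700e-02 -3.81275725e+01  1.37381816e+01  3.05115603e+00
  1.07682191e-01  5.97201324e-05]
```

```bash
python3 jog.py '0 -1 0 0 0 0;0 -2 0 0 0 0;0 -4 0 0 0 0;0 -5 0 0 0 0;0 -5 0 0 0 0;0 -5 0 0 0 0' 46; python3 jog.py '0 0 0 0 0 0;0 0 0 0 0 0'; python3 - <<'E'
from h import *
a=cv2.resize(vision.get_image("scene")[220:370,195:375],(400,333),interpolation=cv2.INTER_CUBIC);cv2.imwrite("pics/s7.png",a);cv2.imwrite("pics/w7.png",vision.get_image("wrist"))
E
```

```text
clock: 10.8
position: [561.5, 49.7, 68.8]
ee_rot: [-0.617, 0.787, -0.0, 0.0]
contact_force: [-0.2, -2.7, 3.9]
gripper_width: 46.1
grasp_force: 6.5
clock: 11.0
position: [561.4, 49.7, 68.6]
ee_rot: [-0.617, 0.787, -0.0, 0.0]
contact_force: [0.1, -2.3, 4.8]
gripper_width: 45.9
grasp_force: 6.7
```

```bash
python3 - <<'E'
from h import *
from scipy.optimize import brentq
np.set_printoptions(precision=2,suppress=True)
for n in("scene","side"):
    c=vision.get_calibration(n);g=cv2.cvtColor(cv2.imread(f"pics/{n}0.png"),cv2.COLOR_BGR2GRAY).astype(float)
    r=cv2.Rodrigues(c["rvec"])[0];cam=-r.T@c["tvec"]
    P0=np.array([602.8,152.5]);t=cam[:2]-P0;t/=np.linalg.norm(t)
    v=lambda z,k=6:proj(c,(*(P0+t*k),z))
    print(n,"pred top",proj(c,(*P0,268)),"sleeve axis",proj(c,(*P0,90)),"band175",v(175),"foot",v(20))
    u=int(round(v(175)[0]));w=int(round(v(175)[1]))
    for du in(-3,-2,-1,0,1): print(u+du,w-14,g[w-14:w+14,u+du].astype(int))
    for a in(-8,0,8):
        print(a, "z for rows",{y:round(brentq(lambda z:v(z)[1]-y,20,300),1) for y in range(w-6,w+5,2)}) if a==0 else 0
E
```

```text
scene pred top [281.27 210.14] sleeve axis [284.67 292.89] band175 [283.18 256.59] foot [285.94 323.99]
280 243 [119 122 134 155 168 146 128 125 125 120 108  94  88  86  95 104 119 122
 124 127 125 124 122 126 126 127 126 124]
281 243 [117 119 123 133 136 126 121 119 121 114 105  84  61  53  59  80 102 116
 122 122 122 120 119 122 122 124 121 120]
282 243 [117 117 117 118 118 117 115 117 116 115 109  91  62  39  39  63  93 112
 115 115 117 116 116 116 117 116 116 116]
283 243 [118 118 117 117 117 116 116 117 117 115 113 101  72  43  36  56  88 107
 114 115 114 113 115 114 115 114 113 113]
284 243 [118 116 116 117 118 116 117 116 115 115 114 101  75  41  38  53  83 108
 115 114 115 113 113 114 115 114 114 114]
0 z for rows {251: 187.0, 253: 182.7, 255: 178.4, 257: 174.1, 259: 169.8, 261: 165.5}
side pred top [278.13 210.41] sleeve axis [282.6  256.29] band175 [280.78 237.53] foot [284.32 273.89]
278 224 [102 105 113 103  93  91  93  95  94  87  82  98  99  80  64  67  84  96
  96 100 112 126 128 121 120 124 119 105]
279 224 [105 105 105 104 104 102 101 101 100  97  94  94  87  61  39  49  84  97
 102 107 111 119 120 116 120 127 127 114]
280 224 [109 109 108 108 107 108 106 106 105 105 104 104  99  79  46  37  82 100
 102 104 103 108 109 106 111 114 118 112]
281 224 [118 116 116 115 114 113 112 112 112 110 109 109 106  84  48  30  75  96
 101 100 101 102 102 101 102 103 104 105]
282 224 [119 119 120 121 118 117 117 117 117 118 114 113 109  80  42  30  78  97
 103 102 102 104 105 105 105 105 105 104]
0 z for rows {232: 196.4, 234: 188.7, 236: 181.0, 238: 173.2, 240: 165.3, 242: 157.3}
```

```bash
python3 jog.py '0 0 -10 0 0 0;0 0 -22 0 0 0;0 0 -35 0 0 0;0 0 -48 0 0 0;0 0 -60 0 0 0;0 0 -60 0 0 0;0 0 -60 0 0 0'; python3 - <<'E'
from h import *
a=vision.get_image("scene");cv2.imwrite("pics/sc8.png",a)
b=vision.get_image("side");cv2.imwrite("pics/sd8.png",b)
g0=cv2.cvtColor(cv2.imread("pics/scene0.png"),cv2.COLOR_BGR2GRAY);g=cv2.cvtColor(a,cv2.COLOR_BGR2GRAY)
for u in(281,283,285): print(u,"before 280..",g0[280:310,u].tolist(),"\n after 240..",g[240:300,u].tolist())
E
```

```text
clock: 11.8
position: [561.3, 49.9, 128.9]
ee_rot: [-0.617, 0.787, -0.0, 0.001]
contact_force: [0.7, 0.4, -2.7]
gripper_width: 46.1
grasp_force: 6.1
281 before 280.. [127, 122, 113, 109, 116, 117, 116, 111, 108, 109, 117, 135, 147, 134, 126, 124, 118, 132, 185, 228, 231, 221, 193, 159, 128, 115, 113, 112, 111, 109] 
 after 240.. [116, 115, 115, 117, 117, 120, 130, 135, 126, 120, 120, 116, 114, 101, 82, 60, 52, 59, 79, 102, 116, 120, 121, 122, 119, 121, 131, 133, 122, 114, 112, 104, 101, 114, 133, 145, 144, 140, 133, 121, 116, 113, 112, 112, 113, 112, 112, 108, 106, 108, 107, 102, 99, 94, 87, 94, 104, 112, 109, 104]
283 before 280.. [115, 113, 110, 110, 114, 115, 114, 114, 112, 114, 115, 125, 127, 121, 124, 141, 143, 130, 168, 225, 239, 235, 219, 182, 141, 121, 115, 114, 114, 116] 
 after 240.. [116, 115, 117, 116, 116, 114, 114, 116, 115, 115, 115, 115, 114, 111, 99, 72, 39, 36, 56, 85, 107, 113, 113, 115, 113, 114, 114, 116, 114, 112, 114, 109, 101, 104, 123, 141, 143, 137, 127, 120, 114, 113, 114, 114, 115, 114, 111, 111, 110, 112, 112, 110, 110, 109, 108, 107, 109, 114, 116, 114]
285 before 280.. [112, 113, 114, 113, 114, 113, 115, 113, 114, 115, 115, 114, 113, 117, 136, 162, 165, 138, 158, 218, 235, 228, 203, 169, 137, 123, 119, 119, 118, 115] 
 after 240.. [122, 116, 113, 113, 112, 113, 113, 111, 112, 111, 112, 113, 112, 110, 99, 71, 43, 33, 51, 83, 104, 113, 113, 112, 111, 111, 112, 112, 112, 113, 114, 110, 103, 104, 123, 137, 137, 128, 120, 114, 111, 112, 113, 113, 113, 110, 106, 106, 112, 114, 114, 113, 113, 113, 114, 113, 113, 114, 116, 115]
```

```bash
python3 - <<'E'
from h import *
from scipy.optimize import least_squares
np.set_printoptions(precision=2,suppress=True)
def match(n,A,B,box):
    x0,y0,x1,y1=box;a=cv2.imread(A);b=cv2.imread(B);r=cv2.matchTemplate(b[max(0,y0-60):y1+20,x0-25:x1+25],a[y0:y1,x0:x1],cv2.TM_CCOEFF_NORMED)
    _,s,_,(u,v)=cv2.minMaxLoc(r);Y=r[v-1:v+2,u];dv=(Y[0]-Y[2])/(2*(Y[0]-2*Y[1]+Y[2])) if len(Y)==3 else 0
    return s,u-25,v+dv-min(60,y0)
c=vision.get_calibration("scene")
for nm,X0,A,rad in [("filter",(630.5,262,95),"pics/sc6.png",26),("head",(602.8,152.5,75),"pics/sc6.png",12),("head0",(602.8,152.5,75),"pics/scene0.png",12)]:
    p=proj(c,X0);bx=[int(p[0]-rad),int(p[1]-rad),int(p[0]+rad),int(p[1]+rad)]
    s,du,dv=match("scene",A,"pics/sc8.png",bx)
    print(nm,p,s,du,dv,{L:proj(c,np.add(X0,(0,0,L)))-p for L in(40,50,55,60)})
E
```

```text
filter [232.92 311.29] 0.8554508090019226 -2 -24.01463 {40: array([ -1.69, -18.18]), 50: array([ -2.12, -22.83]), 55: array([ -2.34, -25.17]), 60: array([ -2.55, -27.52])}
head [284.93 299.31] 0.48714926838874817 -1 0.6513901 {40: array([ -0.71, -17.29]), 50: array([ -0.89, -21.7 ]), 55: array([ -0.98, -23.92]), 60: array([ -1.07, -26.15])}
head0 [284.93 299.31] 0.5686999559402466 13 -3.9904823 {40: array([ -0.71, -17.29]), 50: array([ -0.89, -21.7 ]), 55: array([ -0.98, -23.92]), 60: array([ -1.07, -26.15])}
```

```bash
python3 jog.py '0 0 -7 0 0 0;0 0 -15 0 0 0;0 0 -22 0 0 0;0 0 -22 0 0 0;0 0 -22 0 0 0'; python3 - <<'E'
from h import *
a=vision.get_image("scene");cv2.imwrite("pics/sc9.png",a);b=vision.get_image("side");cv2.imwrite("pics/sd9.png",b)
k=dict(interpolation=cv2.INTER_CUBIC)
z=lambda im,x,y,w,h:cv2.resize(im[y:y+h,x:x+w],(400,300),**k)
top=cv2.hconcat([z(cv2.imread("pics/scene0.png"),260,245,80,60),z(a,260,235,80,60)])
bot=cv2.hconcat([z(a,190,200,200,150),z(b,250,205,80,60)])
cv2.imwrite("pics/c9.png",cv2.vconcat([top,bot]))
E
```

```text
clock: 12.4
position: [561.4, 49.8, 150.8]
ee_rot: [-0.617, 0.787, -0.0, 0.0]
contact_force: [0.1, 0.7, -3.0]
gripper_width: 46.1
grasp_force: 6.0
```

View pics/c9.png

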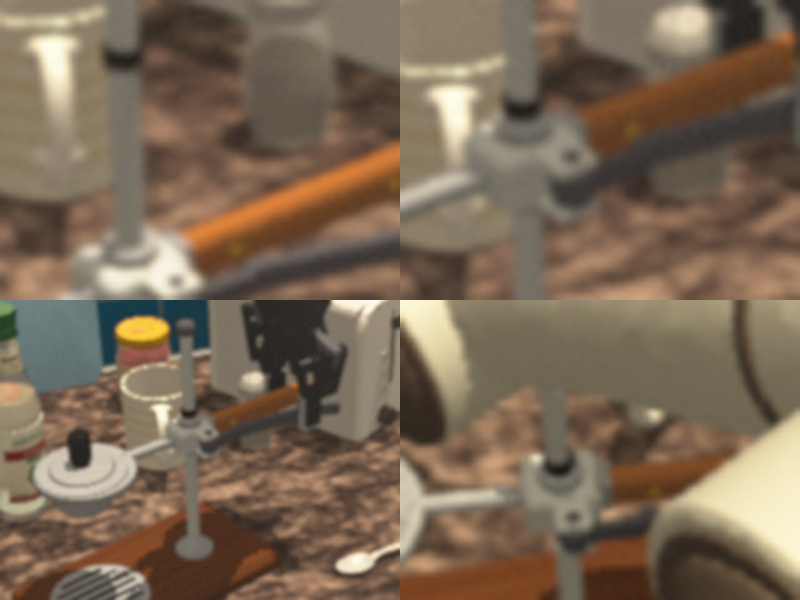

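The composite shows the band at about (520,108) in the top-right panel, just above the sleeve collar whose rim is at about y=121 to 138. The filter is still flat in the ring (bottom-left), and the fingers hold handle and lever. I'll go on from here with numeric profiles of the dark band.

```bash
cat > prof.py <<'E'
from h import *
import sys,time
def D(im):
    g=cv2.cvtColor(im,cv2.COLOR_BGR2GRAY).astype(float)[248:272,282:286].mean(1);return g
if __name__=="__main__":
    a=vision.get_image("scene");cv2.imwrite(f"pics/{sys.argv[1]}.png",a)
    g=D(a);print("rows248..",g.astype(int).tolist(),"dark",round(np.clip(112-g[:13],0,None).sum(),0));print(arm.read_state()["position"])
E
python3 - <<'E'
from prof import *
for n in("scene0","sc8","sc9"):
    g=D(cv2.imread(f"pics/{n}.png"));print(n,g.astype(int).tolist(),np.clip(112-g[:13],0,None).sum())
def m(A,B,box,up):
    x0,y0,x1,y1=box;r=cv2.matchTemplate(B[y0-up-8:y1-up+20,x0-8:x1+8],A[y0:y1,x0:x1],cv2.TM_CCOEFF_NORMED);_,s,_,(u,v)=cv2.minMaxLoc(r)
    Y=r[v-1:v+2,u];return s,u-8,v-up-8+(Y[0]-Y[2])/(2*(Y[0]-2*Y[1]+Y[2]))
A,B,C=[cv2.imread(f"pics/{n}.png") for n in("sc6","sc8","sc9")]
c=vision.get_calibration("scene");f=lambda z:proj(c,(630.5,262,z))[1]
bx=(205,285,262,330)
print(m(A,B,bx,24),m(A,C,bx,33)); print([(L,round(f(95+L)-f(95),2)) for L in(50,55,60,70,75,80,85)])
bx=(205,260,262,306);print("8->9",m(B,C,bx,10),f(172)-f(150))
E
```

```text
scene0 [116, 116, 116, 115, 115, 112, 99, 70, 42, 37, 56, 86, 108, 114, 114, 114, 113, 114, 114, 114, 113, 113, 114, 113] 284.25
sc8 [114, 114, 114, 114, 113, 110, 97, 69, 40, 35, 55, 86, 106, 113, 113, 113, 112, 113, 115, 116, 113, 113, 113, 109] 296.75
sc9 [115, 114, 114, 114, 113, 111, 97, 69, 40, 35, 56, 86, 106, 108, 102, 103, 122, 138, 140, 133, 125, 117, 113, 112] 293.25
(0.84395432472229, -1, np.float32(-23.895933)) (0.8679549694061279, -2, np.float32(-33.944122))
[(50, np.float64(-22.83)), (55, np.float64(-25.17)), (60, np.float64(-27.52)), (70, np.float64(-32.26)), (75, np.float64(-34.64)), (80, np.float64(-37.03)), (85, np.float64(-39.44))]
8->9 (0.9251125454902649, -1, np.float32(-9.936834)) -10.422369040993487
```

```bash
python3 jog.py '0 0 -3 0 0 0;0 0 -6 0 0 0;0 0 -8 0 0 0;0 0 -8 0 0 0;0 0 -8 0 0 0'; python3 prof.py sc10;  python3 jog.py '0 0 -1 0 0 0;0 0 -2 0 0 0;0 0 -2 0 0 0;0 0 -2 0 0 0'; python3 prof.py sc11
```

```text
clock: 13.0
position: [561.3, 49.8, 158.5]
ee_rot: [-0.617, 0.787, -0.0, 0.0]
contact_force: [0.5, 1.0, -3.4]
gripper_width: 46.2
grasp_force: 6.1
rows248.. [115, 115, 115, 113, 113, 111, 97, 69, 56, 77, 96, 99, 110, 131, 140, 137, 129, 120, 114, 113, 112, 113, 114, 113] dark 178.0
[561.30637949  49.80875011 158.44203551]
clock: 13.45
position: [561.2, 49.8, 160.3]
ee_rot: [-0.617, 0.787, -0.0, 0.0]
contact_force: [-0.0, 1.0, -3.5]
gripper_width: 46.0
grasp_force: 6.2
rows248.. [115, 115, 113, 114, 113, 110, 97, 75, 78, 96, 99, 105, 125, 138, 139, 130, 121, 115, 113, 112, 113, 113, 115, 112] dark 121.0
[561.25349939  49.81851977 160.31574352]
```

```bash
python3 jog.py '0 0 .7 0 0 0;0 0 1.5 0 0 0;0 0 1.5 0 0 0' 41; python3 jog.py '0 0 0 0 0 0;0 0 0 0 0 0'; python3 prof.py sc12
```

```text
clock: 13.8
position: [561.9, 49.7, 159.1]
ee_rot: [-0.617, 0.787, -0.0, 0.001]
contact_force: [1.8, 0.0, -2.0]
gripper_width: 41.2
grasp_force: 8.8
clock: 14.0
position: [561.7, 49.7, 159.1]
ee_rot: [-0.617, 0.787, -0.0, 0.0]
contact_force: [4.0, -1.0, -3.4]
gripper_width: 41.6
grasp_force: 9.1
rows248.. [115, 114, 114, 113, 114, 110, 97, 70, 56, 76, 96, 99, 109, 130, 140, 137, 128, 119, 115, 113, 113, 114, 113, 113] dark 180.0
[561.65470266  49.71534462 159.01804185]
```

```bash
python3 jog.py '0 -1 -.2 0 0 0;0 -2 -.4 0 0 0;0 -2 -.4 0 0 0' 37; python3 jog.py '0 -1 -.2 0 0 0;0 -2 -.4 0 0 0;0 -2 -.4 0 0 0' 33; python3 prof.py sc13
```

```text
clock: 14.35
position: [562.8, 49.3, 159.1]
ee_rot: [-0.617, 0.787, 0.0, -0.001]
contact_force: [0.9, -0.4, -1.9]
gripper_width: 37.5
grasp_force: 7.9
clock: 14.65
position: [564.6, 48.8, 159.3]
ee_rot: [-0.617, 0.787, 0.0, -0.001]
contact_force: [0.1, -0.5, -0.3]
gripper_width: 32.6
grasp_force: 5.9
rows248.. [114, 115, 115, 115, 113, 110, 97, 69, 52, 74, 96, 98, 105, 125, 139, 138, 129, 120, 116, 113, 113, 113, 113, 114] dark 192.0
[564.61847878  48.85751726 159.37817632]
```

```bash
python3 jog.py '0 -1 -.2 0 0 0;0 -2.5 -.5 0 0 0;0 -2.5 -.5 0 0 0;0 -2.5 -.5 0 0 0' 24; python3 jog.py '0 0 0 0 0 0;0 0 0 0 0 0;0 0 0 0 0 0;0 0 0 0 0 0';python3 prof.py sc14
```

```text
clock: 15.1
position: [567.7, 48.1, 160.1]
ee_rot: [-0.617, 0.787, -0.0, 0.0]
contact_force: [2.3, -1.8, -2.8]
gripper_width: 24.8
grasp_force: 54.7
clock: 15.5
position: [567.6, 48.1, 160.2]
ee_rot: [-0.617, 0.787, -0.0, 0.0]
contact_force: [3.2, -2.7, -3.0]
gripper_width: 25.3
grasp_force: 54.9
rows248.. [115, 114, 114, 114, 114, 111, 98, 69, 50, 73, 97, 99, 105, 125, 138, 138, 131, 121, 115, 113, 112, 113, 113, 114] dark 191.0
[567.57861855  48.13826325 160.13355486]
```

```bash
python3 - <<'E'
from h import *
def m(A,B,box,p=10,up=0):
    x0,y0,x1,y1=box;r=cv2.matchTemplate(B[y0-up-p:y1-up+p,x0-p:x1+p],A[y0:y1,x0:x1],cv2.TM_CCOEFF_NORMED);_,s,_,(u,v)=cv2.minMaxLoc(r);return round(float(s),3),u-p,v-up-p
a,b,c=[cv2.imread(f"pics/{n}.png") for n in("scene0","sc14","sc9")]
print("mug",m(a,b,(250,230,278,268)),"jar/red lid",m(a,b,(424,230,452,260)),"yellow jar",m(a,b,(247,205,275,228)),"salt top",m(a,b,(308,236,327,250)),"filter",m(c,b,(205,245,262,296)))
E
```

```text
mug (0.952, 0, 0) jar/red lid (0.989, 0, 0) yellow jar (1.0, 0, 0) salt top (0.915, -1, 0) filter (0.927, -1, -4)
```

```bash
python3 -c "
from bench import arm, vision, job
print(job.job_done())"
```

```text
the job is handed in; nothing more can be done
None
```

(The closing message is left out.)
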